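Put a storeroom tray away on the empty rails

TASK

Put the empty wooden tray away in the light wooden rack, on the one pair of rails there that has no tray. Lift it by its raised middle handle, start its back edge a few centimetres into the grooves and let go, so that the grooves carry it; then grip it by the flat paddle at its front and slide it fully home against the stops. Let go, and do not disturb the other trays, the stapler, the tape gun or the jar.

Things in the scene. Friction and masses are not known exactly. Their poses are not given: they have to be found in the camera images.
- rack: Near rack: light wood, fixed, open at front and back, 222 mm wide (y), 255 high, slatted roof. Origin: centre of its underside; +x is the way a tray is pushed in, z up. Its front posts begin at x = -90 mm. Three levels of rails; two hold other trays, one is empty.
- rails_low (a point): Low rail pair of the near rack: middle between the runners, at the height of their tops (45 mm above the rack's underside); axes as the rack's. A tray that is home has its board centre here (5 mm higher, within 1 mm in x). In every pair, a lip 15 mm above each runner stops a half-inserted tray from tipping out.
- rails_middle (a point): Middle rail pair, as the low one, tops 110 mm above the underside. In every pair the grooves are 178 mm wide between their side walls (y -89 to 89 mm); runners and lips reach 16 mm inwards from the walls.
- rails_high (a point): High rail pair, as the low one, tops 175 mm above the underside. In every pair the lips and side walls begin at x = -90 mm, the runners 15 mm farther out (x = -105 mm), and the stops for a tray's back edge are at x = +91 mm.
- tray: The empty tray to put away, lying flat on the shelf at the start. Origin: underside, centre of the board; +x to its back edge (goes in first), -x to its paddle. Board 180 (x) x 170 (y) x 10 mm; low rim 16 mm above the underside, its inner faces at y +-63 mm. 0.35 to 0.6 kg, weight nearly under the middle handle.
- tray_handle (a point): Grip point of the tray's middle handle: a dark upright rib 70 mm long (x), 16 mm thick (y), its top 18 mm above this point. The point is 38 mm above the tray's underside and 22 mm in -x from the board's centre, so the back edge is 112 mm in +x. Axes as the tray's.
- tray_paddle (a point): Grip point on the tray's paddle, a flat front tongue 40 mm wide (y), 14 mm thick, from 40 mm in -x to 55 mm in +x of here. The point is 7 mm above the underside, 145 mm in -x from the board's centre. Let go with 50 mm past the lips, the tray hangs in the grooves with the paddle end drooping about 5 degrees; level it again to run it home.
- tray_low_mid (a point): Board centre of the tray with a cardboard box, 178 (x) x 170 (y) x 10 mm, no paddle, stock up to 41 mm above its underside, axes as the rack's. Always at the low level: either in the near rack, or in the same-shaped grey far rack, 260 mm farther in the near rack's +x. If it is in the far rack, the low rails of the near rack are the empty ones. Leave it alone.
- tray_middle_mid (a point): Board centre of the tray with four tins, 178 (x) x 170 (y) x 10 mm, no paddle, stock up to 41 mm above its underside, axes as the rack's. Always at the middle level: either in the near rack, or in the same-shaped grey far rack, 260 mm farther in the near rack's +x. If it is in the far rack, the middle rails of the near rack are the empty ones. Leave it alone.
- tray_high_mid (a point): Board centre of the tray with a paper pad, 178 (x) x 170 (y) x 10 mm, no paddle, stock up to 41 mm above its underside, axes as the rack's. Always at the high level: either in the near rack, or in the same-shaped grey far rack, 260 mm farther in the near rack's +x. If it is in the far rack, the high rails of the near rack are the empty ones. Leave it alone.
- stapler_mid (a point): White stapler, 130 x 36 x 52 mm, this point at its centre; bystander.
- tape_gun_mid (a point): Silver tape gun lying on its side, about 140 x 155 x 50 mm, this point at the centre of its round drum (38 mm radius); its nose reaches 100 mm in its +x, its black handle 115 mm in its -y; bystander.
- jar_mid (a point): Empty glass jar, 76 mm across, 100 mm high, this point half-way up its axis; bystander.

How it is judged (in metres and radians):
On the way, in this order (a step that is already met when the one before it is completed fails the run):
1. the tray is lifted clear of the shelf, held by its middle handle (height (world z) of tray_handle above 0.055 m and distance between the grasp point and tray_handle below 0.04 m and contact force between the fingers and tray above 2 N), for 0.2 s.
2. the tray rests half in the grooves of the empty level (back edge 30 to 100 mm past the lips), let go and still (x of tray_handle in the frame of rack between -0.172 and -0.102 m and y of tray_handle in the frame of rack between -0.012 and 0.012 m and (z of tray_handle in the frame of rack between 0.061 and 0.093 m or z of tray_handle in the frame of rack between 0.126 and 0.158 m or z of tray_handle in the frame of rack between 0.191 and 0.223 m) and contact force between the fingers and tray below 0.1 N and linear speed of tray below 0.02 m/s), for 0.3 s.
3. the paddle is gripped between the fingers while the tray is still more than 30 mm from home (x of tray_handle in the frame of rack below -0.051 m and contact force between the fingers and tray above 2 N and distance between the grasp point and tray_paddle below 0.045 m and y of the grasp point in the frame of tray_paddle between -0.012 and 0.012 m), for 0.2 s.
At the end, for the whole second after the job is handed in: The tray lies flat (within 0.04 rad, level height within 5 mm) on the empty pair of rails in the near rack, home against the stops within 6 mm, straight in the rack, at rest and released; the other trays and the stapler, tape gun and jar are where they were (x of tray_handle in the frame of rack between -0.027 and -0.016 m and y of tray_handle in the frame of rack between -0.008 and 0.008 m and (z of tray_handle in the frame of rack between 0.078 and 0.088 m or z of tray_handle in the frame of rack between 0.143 and 0.153 m or z of tray_handle in the frame of rack between 0.208 and 0.218 m) and angle between tray_handle's own z axis and vertical below 0.04 rad and angle between the x axis of tray_handle and the x axis of rack, either way round below 0.05 rad and linear speed of tray below 0.01 m/s and contact force between the fingers and tray below 0.1 N); the robot touches nothing.
It fails at once if another tray is moved by more than 15 mm (distance of any of tray_low_mid, tray_middle_mid, tray_high_mid from where it was at the start of the episode above 0.015 m).
It fails at once if the stapler, tape gun or jar is moved by more than 15 mm (distance of any of stapler_mid, tape_gun_mid, jar_mid from where it was at the start of the episode above 0.015 m).
It also fails if it takes over 58 s, if anything falls off the work surface, if the arm or the gripper's body presses on something with over 40 N, if the wrist force passes 120 N, or if a joint passes its speed limit or range.

ROBOT

A 6-joint arm with a two-finger parallel gripper is mounted at the origin on the work surface. World frame = base frame: x ahead of the robot, y to its left, z up, the work surface at z = 0. Lengths are in mm, angles in degrees, forces in N, time in s.
With the tool pointing down it reaches from about 250 to 725 mm from the base axis. Payload 4 kg.
Tool frame: the origin (TCP) lies between the finger pads; the fingertips stand 14 mm ahead of it and the grasp point (between the pads) lies 5 mm behind it; z points along the fingers, y is the line along which they close (so a half turn about z gives the same grasp; the last joint's range is limited). The gripper opens to 85 mm and grips with 20 to 120 N. Pads are 22 mm wide; open, the fingers measure 114 mm over their backs; the gripper's body (76 mm by 85 mm) begins 54 mm behind the grasp point. The pads swing forward as they close: fully open they stand 13 mm farther back than shut.
Start: joints at [68.583, 13.785, 0.286, 76.501, 0, 90], TCP at [182.576, 465.473, 245.306] pointing down, gripper open.
Joint ranges: [-155.79, 155.79], [-60.16, 107.12], [-62.33, 73.08], [-114, 123.19], [-81.49, 82.49], [-180, 180]. Speed limits (degrees/s): [159.86, 159.86, 180, 180, 180, 180].

INTERFACE

Orientations are given as a 3x3 rotation matrix whose columns are the frame's x, y, z axes.
In Python, from cell import ctrl gives the robot as it stands.
- The arm moves only by the tool move_arm, never from a script. Its argument "plan" is a list of rows, each a list of 2 entries, a list of its own where there are three numbers: the shift along the tool's x, y, z in mm, then the turn about the tool's z in degrees. In form: [[[dx, dy, dz], twist], ...]. A call has 1 to 10 rows; each row is the pose to reach, as a shift and turn from the pose commanded when the call began, along the tool's axes at that moment; what a row does not reach only later rows make up. A row lasts 1/10 s, in which the tool goes at most 50 mm and 8.59 degrees, less where a joint would pass 70% of its speed; a pose out of reach is approached as far as the arm can. A call with a gripper value outside its range is refused whole. "jaw" is the opening, from 0 (shut) to 1 (fully open), set as the call begins (left out, the last holds). The fingers move at their own pace and stop on an object; "newtons" is the grip in N (left out, the last holds). Time passes only in rows, so rows that repeat a pose let the fingers close. It gives the time, the measured TCP pose, the force, the opening and the grip force at its end, in the units of the state.
- ctrl.get_state(): the state, without advancing time (a new reading comes with each control period).
- ctrl.read_camera(name): name is "scene" or "top"; returns a dict with "pixels" (384x512x3 uint8, red, green, blue), "camera_matrix" (3x3 intrinsics, pixels), "k1" (the pictures are not rectified: a ray, as slopes to the right and down, at radius r is drawn at 1 + k1 r^2 times it, then the intrinsics apply), "pose" (4x4, takes a point from camera to world coordinates). Camera axes: x right, y down, z forward; pixel columns grow to the right and rows downward; lengths in mm; the calibration is good to about 2 mm. A picture is of the moment at which its call begins. There is no depth.
- ctrl.job_done(): hands the job in; it is judged then, once.
The state is a dict: "time": time; "joint_pos": joint angles; "joint_velocities": joint speeds; "joint_efforts": joint torques, N m; "position": TCP position; "tcp_rot": TCP orientation; "wrist_force": force on the tool from outside, world axes, zero at the start; "torque": the same for the moment, N m; "grip_width": opening from 0.0 (shut) to 1.0 (fully open); "gripper_force": force on a finger pad.
Only numpy, scipy, OpenCV 4.12 (cv2) and the standard library are available. Lean on these libraries where they do the work, as an engineer would, in place of code of your own. Each camera call takes 0.05 s, during which the arm holds its last target. There are 200 camera calls.

## Working session

There is one attempt and no reset: what is moved stays moved. The work goes in short steps, Python scripts to look and compute and a tool call to move; the robot and the scene stay as the last step left them, time stands still between calls to the robot, and variables do not carry over. Pictures are saved under pics/ and viewed, at most 10 in all, crops included, and the job is handed in when it is done.

Besides the shell and the picture viewer there is one more tool, called after "Request:" by a JSON object that holds its "name" and its "arguments". move_arm: Moves the arm, as the interface text tells. Its arguments: {"type":"object","properties":{"plan":{"type":"array","items":{"type":"array"}},"jaw":{"type":"number"},"newtons":{"type":"number"}},"required":["plan"]}

```bash
mkdir -p pics; cat > h.py <<'E'
import numpy as np, cv2
from cell import ctrl
def snap(n,f=None):
    c=ctrl.read_camera(n)
    if f: cv2.imwrite('pics/'+f,cv2.resize(c['pixels'][:,:,::-1],(800,600),interpolation=cv2.INTER_CUBIC))
    return c
E
python3 - <<'E'
from h import *
import pickle
for n in('scene','top'):
    c=snap(n,n+'0.png'); pickle.dump(c,open(n+'.pkl','wb')); print(n,c['camera_matrix'],c['k1'],np.round(c['pose'],3))
s=ctrl.get_state(); print(s['time'],s['position'],s['tcp_rot'])
E
```

```text
scene [[396.4558605    0.         260.58063517]
 [  0.         396.4558605  184.67990698]
 [  0.           0.           1.        ]] 0.0016192931369756653 [[ 4.510000e-01 -8.480000e-01  2.790000e-01  2.730320e+02]
 [-8.930000e-01 -4.280000e-01  1.420000e-01 -1.879930e+02]
 [-1.000000e-03 -3.130000e-01 -9.500000e-01  1.292419e+03]
 [ 0.000000e+00  0.000000e+00  0.000000e+00  1.000000e+00]]
top [[375.49087986   0.         250.2312571 ]
 [  0.         375.49087986 197.8756091 ]
 [  0.           0.           1.        ]] -0.09734090346820772 [[-2.600000e-02 -9.960000e-01  8.900000e-02  5.069540e+02]
 [-9.990000e-01  2.300000e-02 -3.600000e-02  2.036700e+01]
 [ 3.400000e-02 -9.000000e-02 -9.950000e-01  1.144938e+03]
 [ 0.000000e+00  0.000000e+00  0.000000e+00  1.000000e+00]]
0.1 [182.38812559 464.97656287 244.50285794] [[-9.30939790e-01  3.65172075e-01 -6.80912679e-04]
 [ 3.65172710e-01  9.30938167e-01 -1.73832609e-03]
 [-9.00546214e-07 -1.86692766e-03 -9.99998257e-01]]
```

View pics/scene0.png

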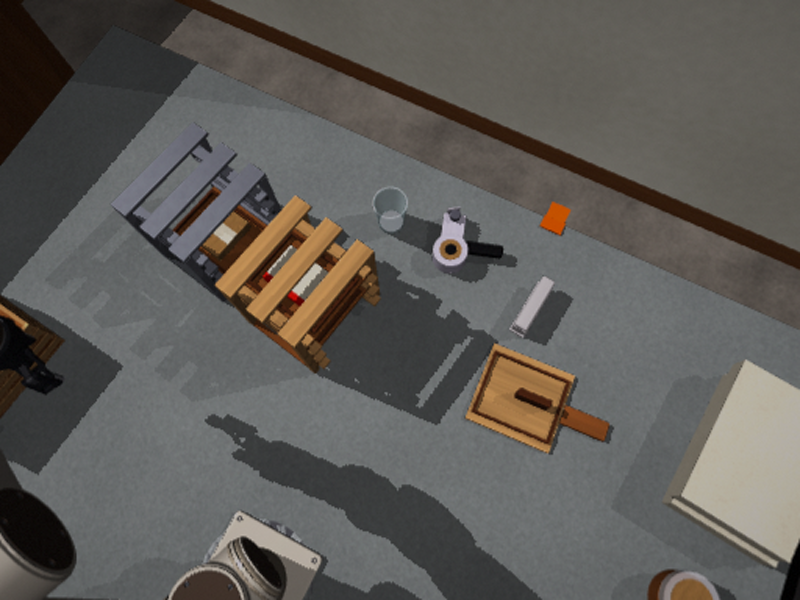

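View pics/top0.png

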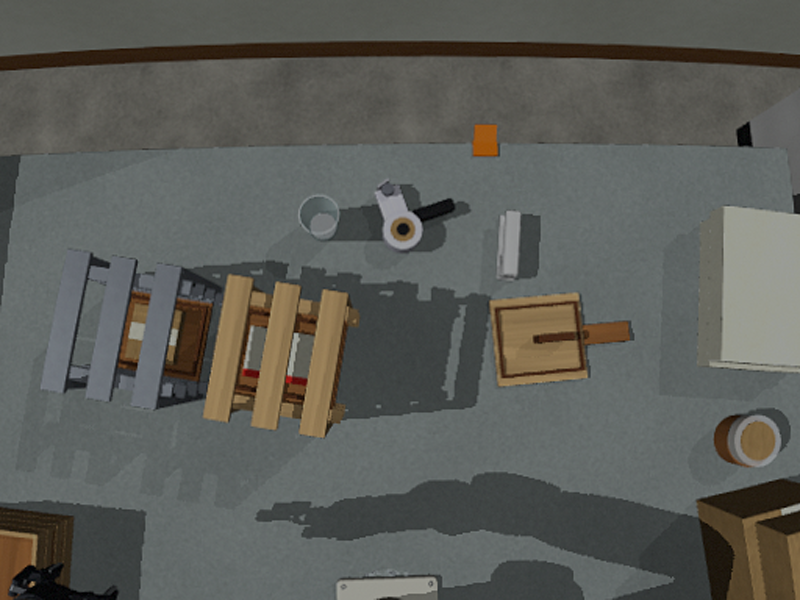

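Top view: the near rack is at about (275,355) and the far rack at (130,330). The tray is at (540,338) with its paddle to the right, and the white pad is in the near rack. I'll zoom on the racks to see which level is empty.

```bash
python3 - <<'E'
from h import *
import pickle
a=pickle.load(open('scene.pkl','rb'))['pixels'][75:245,65:255,::-1]
b=pickle.load(open('top.pkl','rb'))['pixels'][150:290,20:240,::-1]
a=cv2.resize(a,(400,358),interpolation=3); b=cv2.resize(b,(400,255))
a=cv2.resize(pickle.load(open('scene.pkl','rb'))['pixels'][75:245,65:255,::-1],None,fx=3.4,fy=3.4,interpolation=3)
cv2.imwrite('pics/z1.png',np.clip(a*1.5,0,255).astype(np.uint8))
t=pickle.load(open('top.pkl','rb'))['pixels'][150:290,20:420,::-1]
cv2.imwrite('pics/z2.png',np.clip(cv2.resize(t,None,fx=2,fy=2,interpolation=3)*1.5,0,255).astype(np.uint8))
E
```

```text
(no output)
```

View pics/z1.png

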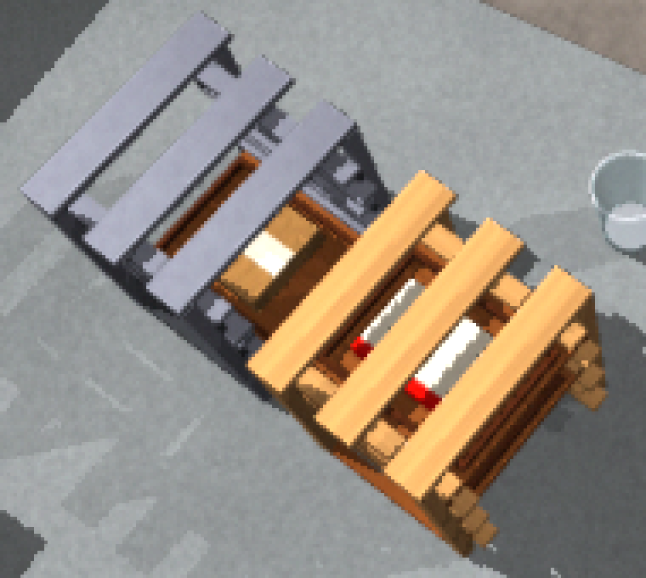

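View pics/z2.png

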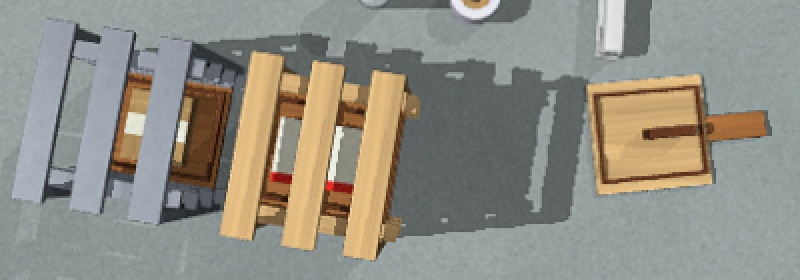

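The z1/z2 crops show the box tray in the far rack, at z2 (165,125). The pad tray is in the near rack, so the near rack's low rails are the empty ones. Next I'll fit the rack and tray poses from the corners in both views.

```bash
cat >> h.py <<'E'
from scipy.optimize import least_squares
def proj(c,P):
    T=np.linalg.inv(c['pose']); K=c['camera_matrix']
    return cv2.projectPoints(np.float64(P).reshape(-1,1,3),cv2.Rodrigues(T[:3,:3])[0],T[:3,3].copy(),K,np.array([c['k1'],0,0,0]))[0][:,0]
def place(p,L): # p=x,y,yaw(rad),z
    c,s=np.cos(p[2]),np.sin(p[2]); L=np.float64(L)
    return np.c_[p[0]+c*L[:,0]-s*L[:,1],p[1]+s*L[:,0]+c*L[:,1],p[3]+L[:,2]]
E
cat > m.py <<'E'
from h import *
import pickle
S,T=[pickle.load(open(n+'.pkl','rb')) for n in('scene','top')]
z1=lambda a:(np.float64(a)+.5)/3.4-.5+[65,75]
z2=lambda a:(np.float64(a)+.5)/2-.5+[20,150]
s0=lambda a:(np.float64(a)+.5)/1.5625-.5
rt=z2([(254,51),(283,54),(250,240),(220,236),(315,60),(345,63),(314,250),(282,246),(376,70),(405,73),(377,260),(344,256)])
rs=z1([(420,170),(457,193),(286,391),(248,362),(487,218),(523,243),(350,449),(315,419),(555,265),(594,290),(425,495),(386,468)])
# slat edges in rack x: +-(d+w/2), unknown d,w ; image left = rack +x; top = world +x
def rackL(d,w):
    L=[]
    for cx in(d,0,-d): L+=[(cx+w/2,-111,255),(cx-w/2,-111,255),(cx-w/2,111,255),(cx+w/2,111,255)]
    return L
def fr(q):
    P=place([q[0],q[1],q[2],q[5]],rackL(q[3],q[4])); return np.r_[(proj(T,P)-rt).ravel(),(proj(S,P)-rs).ravel()]
for nm in ('free z','z0'):
    f=fr if nm=='free z' else (lambda q:fr(np.r_[q[:5],0]))
    r=least_squares(f,[430,190,np.pi/2,70,33,0]); print('rack',nm,np.round(r.x,2),np.degrees(r.x[2]),'rms',np.sqrt(np.mean(r.fun**2)))
# tray: +x image left
tt=z2([(587,85),(704,74),(713,183),(598,195),(768,111),(770,135)])
ts=s0([(494,344),(576,376),(549,452),(466,416),(609,421),(603,440)])
TL=[(90,-85,10),(-90,-85,10),(-90,85,10),(90,85,10),(-185,-20,14),(-185,20,14)]
for nm in ('free','z0'):
    f=lambda q:(lambda P:np.r_[(proj(T,P)-tt).ravel(),(proj(S,P)-ts).ravel()])(place(q if nm=='free' else np.r_[q[:3],0],TL))
    t=least_squares(f,[430,-150,np.pi/2,0]); print('tray',nm,np.round(t.x,2),np.degrees(t.x[2]),'rms',np.sqrt(np.mean(t.fun**2)),np.round(t.fun,1))
print('handle',place(np.r_[t.x[:3],0],[(-22,0,38),(-145,0,7)]))
E
python3 m.py
```

```text
rack free z [522.59 163.68   1.39  73.8   37.57   1.16] 79.90731772573511 rms 0.668400326084718
rack z0 [522.71 163.94   1.39  73.89  37.62   0.  ] 79.9050032638062 rms 0.670794951642022
tray free [ 544.46 -307.95    1.63   10.24] 93.67328789589097 rms 0.7957312872559628 [ 0.1 -1.  -1.2 -0.5  0.6  0.2  0.3 -0.  -0.8 -0.8 -0.3  0.1 -0.2 -1.3
 -0.4 -0.5 -0.3  0.9 -1.2  0.9  1.1  1.2  1.1  1.1]
tray z0 [ 545.68 -310.41    1.63    0.  ] 93.67549536597681 rms 0.8910378625565983 [ 0.2 -1.1 -1.6 -0.5  0.1 -0.3  0.4 -0.6 -1.5 -1.  -1.  -0.2  0.3 -0.6
 -0.4  0.1 -0.2  1.1 -0.6  1.2  1.   1.5  1.   1.3]
handle [[ 547.09161926 -332.36308881   38.        ]
 [ 554.97659666 -455.11009338    7.        ]]
```

```bash
cat >> h.py <<'E'
RACK=[522.7,163.9,np.radians(79.905),0]
TRAY=[545.7,-310.4,np.radians(93.675),0]
def to(P,ydeg=None):
    s=ctrl.get_state(); R=np.array(s['tcp_rot']); p=np.array(s['position'])
    y=np.degrees(np.arctan2(R[1,1],R[0,1]))
    tw=None if ydeg is None else -((ydeg-y+90)%180-90)
    print('t',s['time'],'pos',np.round(p,1),'yang',round(y,2),'tilt',np.round(R[:2,2],4),'F',np.round(s['wrist_force'],1),'grip',round(s['grip_width'],3),np.round(s['gripper_force'],1),'-> d',np.round(R.T@(np.array(P)-p),1),'twist',tw)
E
python3 - <<'E'
from h import *
h=place(TRAY,[(-22,0,0)])[0]
to([h[0],h[1],150],3.7)
to([400,-100,385],3.7)
E
```

```text
t 0.1 pos [182.4 465.  244.5] yang 68.58 tilt [-0.0007 -0.0017] F [-1.   0.4  0.3] grip 1.002 0.0 -> d [-630.7 -608.9   95.6] twist 64.88178794014728
t 0.1 pos [182.4 465.  244.5] yang 68.58 tilt [-0.0007 -0.0017] F [-1.   0.4  0.3] grip 1.002 0.0 -> d [-408.9 -446.8 -139.7] twist 64.88178794014728
```

Request:
{"name": "move_arm", "arguments": {"plan": [[[0,0,-50],0],[[0,0,-100],0],[[0,0,-140],8],[[-34,-37,-140],16],[[-68,-74,-140],24],[[-102,-111,-140],32],[[-136,-148,-140],40],[[-170,-185,-140],48],[[-204,-222,-140],56],[[-238,-259,-140],64.9]], "jaw": 0.6}}

```text
time: 1.1
position: [308.9, 137.2, 385.1]
tcp_rot: [[-0.064, 0.998, 0.0], [0.998, 0.064, -0.0], [-0.0, 0.0, -1.0]]
wrist_force: [1.8, -1.1, 0.6]
grip_width: 0.598
gripper_force: 0.0
```

```bash
python3 - <<'E'
from h import *
h=place(TRAY,[(-22,0,0)])[0]
to([h[0],h[1],150],3.7)
E
```

```text
t 1.1 pos [308.9 137.2 385.1] yang 3.7 tilt [ 0.0001 -0.    ] F [ 1.8 -1.1  0.6] grip 0.598 0.0 -> d [-483.9  207.5  235.2] twist -0.004596511202919373
```

Request:
{"name": "move_arm", "arguments": {"plan": [[[-46,10,0],0],[[-92,20,0],0],[[-138,40,0],0],[[-184,60,0],0],[[-230,80,20],0],[[-275,100,40],0],[[-320,120,60],0],[[-365,140,80],0],[[-410,160,100],0],[[-450,184,125],0]]}}

```text
time: 2.1
position: [514.5, -284.5, 268.3]
tcp_rot: [[-0.068, 0.998, 0.0], [0.998, 0.068, -0.0], [-0.0, 0.0, -1.0]]
wrist_force: [1.1, 0.7, 0.5]
grip_width: 0.599
gripper_force: 0.0
```

Request:
{"name": "move_arm", "arguments": {"plan": [[[-17,12,40],0],[[-34,23,80],0],[[-34,23,110],0],[[-34,23,110],0]]}}

```text
time: 2.5
position: [536.0, -313.1, 152.4]
tcp_rot: [[-0.069, 0.998, -0.011], [0.998, 0.069, 0.007], [0.007, -0.011, -1.0]]
wrist_force: [-0.8, 0.3, -0.6]
grip_width: 0.601
gripper_force: 0.0
```

```bash
python3 - <<'E'
from h import *
h=place(TRAY,[(-22,0,0)])[0]
c=snap('top'); a=c['pixels'][170:270,300:440,::-1]
d=snap('scene')['pixels'][200:310,280:420,::-1]
print(proj(c,place(TRAY,[(-22,0,56)])))
A=cv2.resize(a,None,fx=2.8,fy=2.8,interpolation=3);B=cv2.resize(d,None,fx=2.8,fy=2.8,interpolation=3)
cv2.imwrite('pics/a.png',np.hstack([np.vstack([A,np.zeros((B.shape[0]-A.shape[0],A.shape[1],3),np.uint8)]),B]))
to([h[0],h[1],37],3.7)
E
```

```text
[[356.68539003 214.78688697]]
t 2.6 pos [ 539.  -314.3  158.8] yang 3.99 tilt [-0.0019  0.0012] F [0.5 0.1 0.8] grip 0.605 0.0 -> d [-18.7   7.1 121.8] twist 0.2926638814806779
```

View pics/a.png

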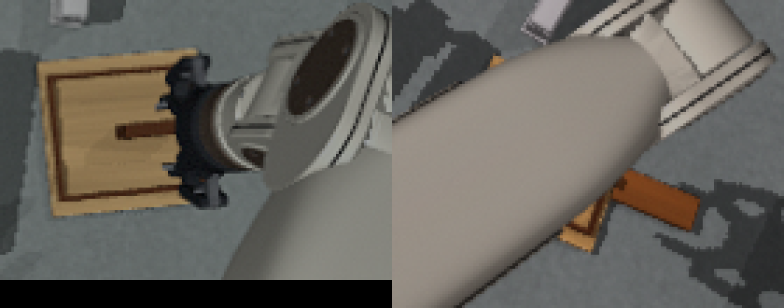

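The picture shows the fingers at (185,80) and (185,175), straddling the handle rib at y≈130, so they are well aligned. Descending.

Request:
{"name": "move_arm", "arguments": {"plan": [[[-10,4,0],0.3],[[-19,7,20],0.3],[[-19,7,50],0.3],[[-19,7,80],0.3],[[-19,7,95],0.3],[[-19,7,95],0.3]]}}

```text
time: 3.2
position: [547.6, -332.5, 64.4]
tcp_rot: [[-0.065, 0.998, -0.001], [0.998, 0.065, 0.0], [0.001, -0.001, -1.0]]
wrist_force: [0.5, -0.4, -0.0]
grip_width: 0.597
gripper_force: 0.0
```

```bash
python3 - <<'E'
from h import *
h=place(TRAY,[(-22,0,0)])[0]
to([h[0],h[1],37],3.7)
E
```

```text
t 3.2 pos [ 547.6 -332.5   64.4] yang 3.72 tilt [-0.0008  0.0005] F [ 0.5 -0.4 -0. ] grip 0.597 0.0 -> d [ 0.2 -0.4 27.4] twist 0.020481790871258454
```

Request:
{"name": "move_arm", "arguments": {"plan": [[[0,0,15],0],[[0,0,27],0],[[0,0,27],0],[[0,0,27],0]]}}

```text
time: 3.6
position: [548.3, -333.3, 38.4]
tcp_rot: [[-0.064, 0.998, 0.001], [0.998, 0.064, -0.001], [-0.001, 0.001, -1.0]]
wrist_force: [0.2, -0.2, -0.3]
grip_width: 0.599
gripper_force: 0.0
```

Request:
{"name": "move_arm", "arguments": {"plan": [[[0,0,0],0],[[0,0,0],0],[[0,0,0],0],[[0,0,0],0],[[0,0,0],0],[[0,0,0],0]], "jaw": 0, "newtons": 60}}

```text
time: 4.2
position: [547.9, -333.5, 38.2]
tcp_rot: [[-0.064, 0.998, 0.001], [0.998, 0.064, -0.001], [-0.001, 0.001, -1.0]]
wrist_force: [-2.3, 0.3, 5.8]
grip_width: 0.177
gripper_force: 60.7
```

Request:
{"name": "move_arm", "arguments": {"plan": [[[0,0,-10],0],[[0,0,-25],0],[[0,0,-45],0],[[0,0,-60],0],[[0,0,-70],0],[[0,0,-70],0],[[0,0,-70],0]]}}

```text
time: 4.9
position: [547.3, -332.8, 106.3]
tcp_rot: [[-0.064, 0.998, -0.001], [0.998, 0.064, 0.001], [0.001, -0.001, -1.0]]
wrist_force: [-0.2, -0.8, -5.0]
grip_width: 0.177
gripper_force: 59.2
```

```bash
python3 - <<'E'
from h import *
# held: handle point 4mm below grasp pt-> tray underside = tcpz+5-42 = tcpz-37
p=place(RACK,[(-230,0,0)])[0]
to([p[0],p[1],110],79.9-90)
p=place(RACK,[(-155,0,0)])[0]
print(p)
E
```

```text
t 4.9 pos [ 547.3 -332.8  106.3] yang 3.69 tilt [-0.0012  0.0008] F [-0.2 -0.8 -5. ] grip 0.177 59.2 -> d [273.9 -47.4  -3.4] twist 13.792665079808913
[495.53147425  11.29963562   0.        ]
```

Request:
{"name": "move_arm", "arguments": {"plan": [[[20,-4,-6],0],[[50,-9,-6],1],[[80,-14,-6],3],[[110,-19,-6],5],[[140,-24,-6],7],[[170,-30,-6],9],[[200,-35,-6],11],[[230,-40,-6],13],[[255,-45,-6],13.8],[[274,-47,-6],13.8]]}}

```text
time: 5.9
position: [481.3, -61.0, 112.0]
tcp_rot: [[0.175, 0.985, -0.003], [0.985, -0.175, 0.001], [0.0, -0.003, -1.0]]
wrist_force: [-0.4, -0.5, -5.1]
grip_width: 0.174
gripper_force: 59.3
```

Request:
{"name": "move_arm", "arguments": {"plan": [[[0,0,10],0],[[0,0,20],0],[[0,0,20],0],[[0,0,20],0]]}}

```text
time: 6.3
position: [482.7, -63.4, 92.2]
tcp_rot: [[0.177, 0.984, -0.002], [0.984, -0.177, 0.0], [-0.0, -0.002, -1.0]]
wrist_force: [0.6, -0.2, -5.4]
grip_width: 0.18
gripper_force: 59.2
```

```bash
python3 - <<'E'
from h import *
p=place(RACK,[(-230,0,0)])[0]
to([p[0],p[1],85.7],79.9-90)
for n in('top','scene'):
    c=snap(n)
    import pickle; pickle.dump(c,open(n+'2.pkl','wb'))
    P=proj(c,place(RACK,[(-150,0,100)])).mean(0).astype(int); print(n,P)
    u,v=max(P[0]-100,0),max(P[1]-75,0)
    cv2.imwrite(f'pics/b_{n}.png',np.clip(cv2.resize(c['pixels'][v:v+150,u:u+200,::-1],None,fx=4,fy=4,interpolation=3)*1.5,0,255).astype(np.uint8)); print(u,v)
E
```

```text
t 6.3 pos [482.7 -63.4  92.2] yang -10.18 tilt [-0.002  0.   ] F [ 0.6 -0.2 -5.4] grip 0.18 59.2 -> d [ 0.8 -0.4  6.5] twist -0.08374300863771111
top [239 235]
139 160
scene [234 215]
134 140
```

View pics/b_top.png

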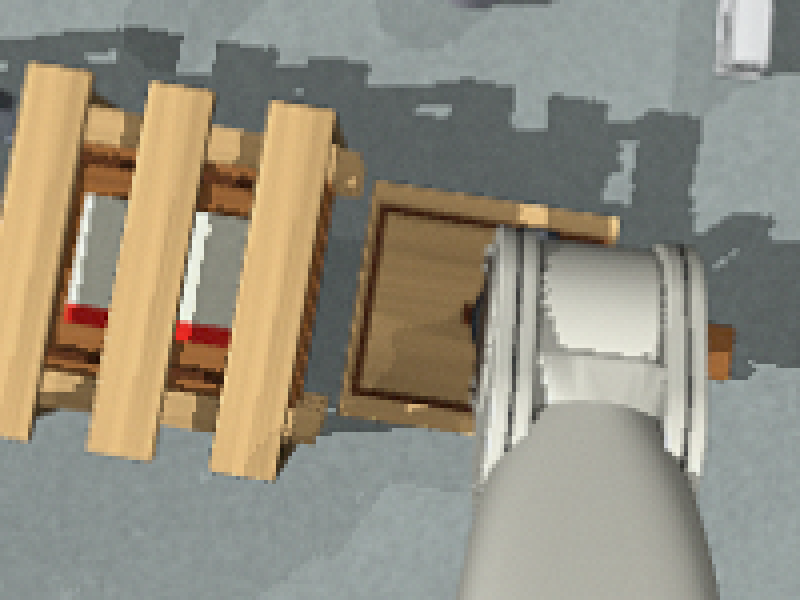

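View pics/b_scene.png

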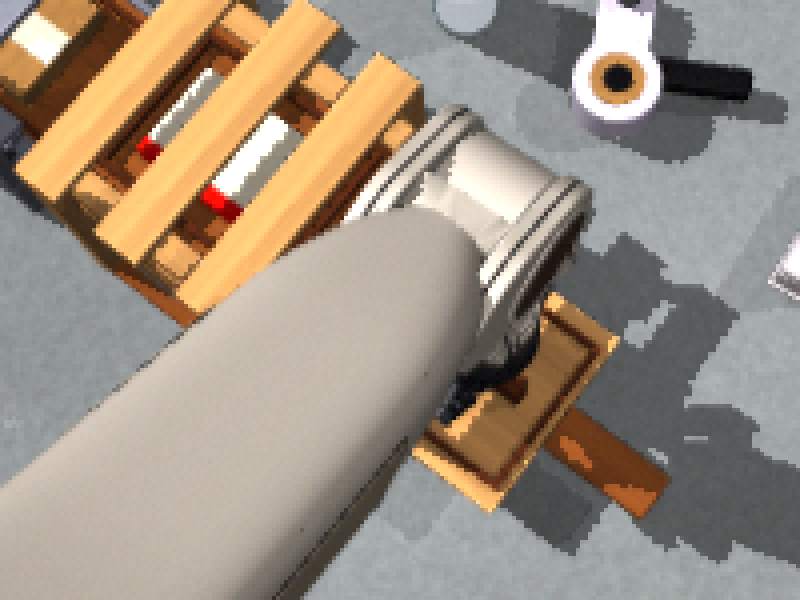

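b_top shows the tray's back edge from (375,181) to (340,415), with the rack's front slat at (272,100)–(275,480). I'll refit both from this picture pair.

```bash
cat > m2.py <<'E'
exec(open('m.py').read().split("for nm in ('free z'")[0])
T2,S2=[pickle.load(open(n+'2.pkl','rb')) for n in('top','scene')]
z=lambda a,o:(np.float64(a)+.5)/4-.5+o
rt2=z([(149,80),(215,90),(155,461),(87,452),(272,100),(337,110),(275,480),(210,472)],[139,160])
D,W=73.9,37.6
def fT(q): return (proj(T2,place([*q[:3],0],rackL(D,W))[4:])-rt2).ravel()
r=least_squares(fT,[520,165,1.39]); print('rack top2',np.round(r.x,3),np.degrees(r.x[2]),np.sqrt(np.mean(r.fun**2)))
def fTs(q): return (proj(T,place([*q[:3],0],rackL(D,W)))-rt).ravel()
def fSs(q): return (proj(S,place([*q[:3],0],rackL(D,W)))-rs).ravel()
for n,f in(('top',fTs),('scene',fSs)):
    r1=least_squares(f,[520,165,1.39]); print('rack',n,r1.x,np.degrees(r1.x[2]))
tt=z([(375,181),(340,415),(620,217)],[139,160]); ts=z([(620,343),(492,512),(670,480),(640,518)],[134,140])
s=ctrl.get_state(); zt=s['position'][2]-38.2
At=[(90,-85,10),(90,85,10),(-90,-85,10)]; As=[(-90,-85,10),(-90,85,10),(-185,-20,14),(-185,20,14)]
g=lambda q:np.r_[(proj(T2,place([*q[:3],zt],At))-tt).ravel()]
h=lambda q:np.r_[(proj(S2,place([*q[:3],zt],As))-ts).ravel()]
for n,f in(('top',g),('scene',h),('both',lambda q:np.r_[g(q),h(q)])):
    t=least_squares(f,[480,-40,1.39]); c,sn=np.cos(RACK[2]),np.sin(RACK[2]); 
    for R in (RACK[:2],r.x[:2]):
        d=t.x[:2]-R; print('tray',n,t.x,np.degrees(t.x[2]),'in rack',d@[c,sn],d@[-sn,c],np.round(t.fun,1))
E
python3 m2.py
```

```text
rack top2 [521.659 164.455   1.392] 79.74426867796808 0.3854767971629818
rack top [521.93830213 163.87950844   1.39116465] 79.7078630593903
rack scene [523.82620009 164.13124289   1.3998938 ] 80.20800661448314
tray top [485.96265968 -40.80065601   1.40043955] 80.23927568709698 in rack -207.97092949694687 0.28849338421707266 [-0.1 -0.2 -0.1  0.2  0.2 -0.1]
tray top [485.96265968 -40.80065601   1.40043955] 80.23927568709698 in rack -208.33481867999748 -0.8337021243946873 [-0.1 -0.2 -0.1  0.2  0.2 -0.1]
tray scene [488.69824337 -39.50448521   1.38439918] 79.32023040308603 in rack -206.2153300662208 -2.1775454470025126 [ 0.2 -0.9 -0.7  0.3  0.3 -0.3  0.2  0.7]
tray scene [488.69824337 -39.50448521   1.38439918] 79.32023040308603 in rack -206.5792192492714 -3.2997409556142725 [ 0.2 -0.9 -0.7  0.3  0.3 -0.3  0.2  0.7]
tray both [486.46291058 -39.86488086   1.3972978 ] 80.05926681418057 in rack -206.96195718813303 -0.03998943969957816 [-0.3 -0.4 -0.6 -0.1 -0.  -0.1 -0.  -0.7 -0.4  1.   0.5 -0.3  0.5  0.9]
tray both [486.46291058 -39.86488086   1.3972978 ] 80.05926681418057 in rack -207.32584637118362 -1.1621849483113331 [-0.3 -0.4 -0.6 -0.1 -0.  -0.1 -0.  -0.7 -0.4  1.   0.5 -0.3  0.5  0.9]
```

Tray and rack line up to about 1 mm. Lowering to groove height and inserting slowly.

Request:
{"name": "move_arm", "arguments": {"plan": [[[0,-0.5,3],0],[[0,-0.5,6],0],[[5,-0.5,6.5],0],[[12,-0.5,6.5],0],[[19,-0.5,6.5],0],[[26,-0.5,6.5],0],[[32,-0.5,6.5],0],[[38,-0.5,6.5],0],[[38,-0.5,6.5],0]]}}

```text
time: 7.3
position: [489.7, -24.3, 86.7]
tcp_rot: [[0.174, 0.985, 0.0], [0.985, -0.174, 0.0], [0.0, 0.0, -1.0]]
wrist_force: [-1.2, -0.3, -6.2]
grip_width: 0.181
gripper_force: 59.3
```

```bash
python3 - <<'E'
from h import *
p=place(RACK,[(-157,0,0)])[0]
to([p[0],p[1],85.7],79.9-90)
E
```

```text
t 7.3 pos [489.7 -24.3  86.7] yang -10.03 tilt [0.0003 0.0002] F [-1.2 -0.3 -6.2] grip 0.181 59.3 -> d [34.  -0.4  1. ] twist 0.06854107547619037
```

Request:
{"name": "move_arm", "arguments": {"plan": [[[6,0,0.5],0],[[12,0,0.5],0],[[18,0,0.5],0],[[24,0,0.5],0],[[30,0,0.5],0],[[35,0,0.5],0],[[35,0,0.5],0],[[35,0,0.5],0]]}}

```text
time: 8.1
position: [495.6, 9.3, 86.2]
tcp_rot: [[0.175, 0.985, -0.0], [0.985, -0.175, -0.0], [-0.0, -0.0, -1.0]]
wrist_force: [-0.1, 0.3, -5.3]
grip_width: 0.176
gripper_force: 59.3
```

```bash
python3 - <<'E'
from h import *
p=place(RACK,[(-157,0,0)])[0]
to([p[0],p[1],85.7],79.9-90)
E
```

```text
t 8.1 pos [495.6   9.3  86.2] yang -10.09 tilt [-0.0001 -0.0003] F [-0.1  0.3 -5.3] grip 0.176 59.3 -> d [-0.  -0.4  0.5] twist 0.006627818268555075
```

Request:
{"name": "move_arm", "arguments": {"plan": [[[0,0,1],0],[[0,0,2],0],[[0,0,2.5],0],[[0,0,2.5],0]]}}

```text
time: 8.5
position: [495.4, 9.1, 83.5]
tcp_rot: [[0.176, 0.984, -0.0], [0.984, -0.176, -0.0], [-0.0, -0.0, -1.0]]
wrist_force: [-0.3, -1.9, -5.2]
grip_width: 0.182
gripper_force: 59.3
```

Request:
{"name": "move_arm", "arguments": {"plan": [[[0,0,0],0],[[0,0,0],0],[[0,0,0],0],[[0,0,0],0],[[0,0,0],0]], "jaw": 0.55}}

```text
time: 9.0
position: [495.8, 9.3, 83.9]
tcp_rot: [[0.176, 0.984, 0.001], [0.984, -0.176, 0.0], [0.0, 0.001, -1.0]]
wrist_force: [-0.1, -0.0, 0.7]
grip_width: 0.549
gripper_force: 0.0
```

Request:
{"name": "move_arm", "arguments": {"plan": [[[0,0,-15],0],[[0,0,-30],0],[[0,0,-50],0],[[-40,0,-70],0],[[-80,0,-70],0],[[-120,0,-70],0],[[-160,0,-70],0],[[-200,0,-70],0],[[-200,0,-70],0]]}}

```text
time: 9.9
position: [459.8, -191.8, 153.8]
tcp_rot: [[0.182, 0.983, 0.001], [0.983, -0.182, -0.002], [-0.002, 0.001, -1.0]]
wrist_force: [-1.0, 0.6, -0.5]
grip_width: 0.55
gripper_force: 0.0
```

```bash
python3 - <<'E'
from h import *
import pickle
p=place(RACK,[(-280,0,0)])[0]
to([p[0],p[1],85.7],79.9-90)
for n in('top','scene'):
    c=snap(n); pickle.dump(c,open(n+'3.pkl','wb'))
    P=proj(c,place(RACK,[(-180,0,50)])).mean(0).astype(int); 
    u,v=max(P[0]-67,0),max(P[1]-75,0); print(n,u,v)
    im=np.clip(cv2.resize(c['pixels'][v:v+150,u:u+133,::-1],None,fx=3,fy=3,interpolation=3)*1.5,0,255).astype(np.uint8)
    A=im if n=='top' else np.hstack([A,im])
cv2.imwrite('pics/c.png',A)
E
```

```text
t 9.9 pos [ 459.8 -191.8  153.8] yang -10.48 tilt [ 0.0006 -0.0019] F [-1.   0.6 -0.5] grip 0.55 0.0 -> d [81.3 -1.  68. ] twist -0.37995050737976044
top 182 161
scene 175 150
```

View pics/c.png

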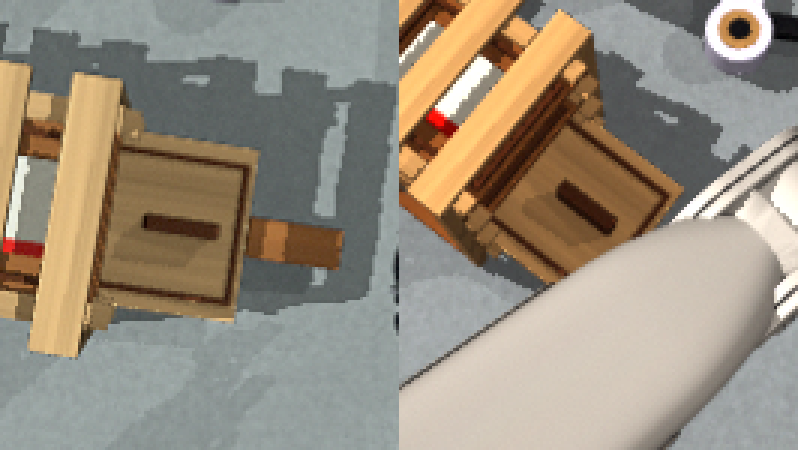

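c.png shows the tray hanging in the low grooves, with the board front corners at (258,150) and (235,322) and the paddle end at (342,230)–(340,270). I'll measure the paddle's position.

```bash
python3 - <<'E'
from h import *
import pickle
c=pickle.load(open('top3.pkl','rb'))
px=(np.float64([(258,150),(235,322),(343,230),(340,270),(143,222),(218,232)])+.5)/3-.5+[182,161]
K=c['camera_matrix'];u=cv2.undistortPoints(px.reshape(-1,1,2),K,np.array([c['k1'],0,0,0]))[:,0]
for uv,z in zip(u,[45,45,41,41,92,88]):
    d=c['pose'][:3,:3]@np.r_[uv,1];o=c['pose'][:3,3];w=o+d*(z-o[2])/d[2]
    a=RACK[2];e=w[:2]-RACK[:2];print(np.round(w,1),'rack',np.round([e@[np.cos(a),np.sin(a)],e@[-np.sin(a),np.cos(a)]],1))
p=place(RACK,[(-280,0,0)])[0]
to([p[0],p[1],32],-10.1)
E
```

```text
[566.5 -69.8  45. ] rack [-222.4  -84.1]
[400.1 -42.6  45. ] rack [-224.8   84.5]
[ 486.  -151.5   41. ] rack [-316.9  -19.2]
[ 447.1 -147.2   41. ] rack [-319.5   19.9]
[499.4  43.2  92. ] rack [-122.9    1.7]
[488.3 -26.5  88. ] rack [-193.5    0.5]
t 10.0 pos [ 460.1 -188.4  153.6] yang -10.25 tilt [0.     0.0004] F [ 0.1  0.4 -0.5] grip 0.555 0.0 -> d [ 77.8  -0.4 121.7] twist -0.1521871879438379
```

Request:
{"name": "move_arm", "arguments": {"plan": [[[35,0,20],0],[[73,0,45],0],[[73,0,75],0],[[73,0,100],0],[[73,0,115],0],[[73,0,121],0],[[73,0,121],0],[[73,0,121],0]], "jaw": 0.75}}

```text
time: 10.8
position: [474.0, -115.4, 33.4]
tcp_rot: [[0.175, 0.985, 0.001], [0.985, -0.175, -0.0], [0.0, 0.001, -1.0]]
wrist_force: [0.4, -0.8, 1.3]
grip_width: 0.749
gripper_force: 0.0
```

```bash
python3 - <<'E'
from h import *
p=place(RACK,[(-283,0,0)])[0]
to([p[0],p[1],32],-10.1)
E
```

```text
t 10.8 pos [ 474.  -115.4   33.4] yang -10.06 tilt [ 0.0012 -0.0002] F [ 0.4 -0.8  1.3] grip 0.749 0.0 -> d [ 0.5 -1.   1.4] twist 0.03916981182537427
```

Request:
{"name": "move_arm", "arguments": {"plan": [[[0,-0.5,0],0],[[0,-0.5,0],0],[[0,-0.5,0],0],[[0,-0.5,0],0],[[0,-0.5,0],0],[[0,-0.5,0],0],[[0,-0.5,0],0]], "jaw": 0, "newtons": 50}}

```text
time: 11.5
position: [473.6, -115.8, 33.1]
tcp_rot: [[0.176, 0.984, 0.002], [0.984, -0.176, -0.0], [0.0, 0.002, -1.0]]
wrist_force: [1.8, -0.3, 4.0]
grip_width: 0.456
gripper_force: 53.8
```

Request:
{"name": "move_arm", "arguments": {"plan": [[[0,0,-3],0],[[0,0,-6],0],[[0,0,-9],0],[[0,0,-12],0],[[0,0,-14],0],[[0,0,-14],0],[[0,0,-14],0]]}}

```text
time: 12.2
position: [472.4, -115.7, 46.4]
tcp_rot: [[0.176, 0.984, -0.001], [0.984, -0.176, -0.0], [-0.0, -0.001, -1.0]]
wrist_force: [-0.5, 0.5, -5.2]
grip_width: 0.46
gripper_force: 52.5
```

```bash
python3 - <<'E'
from h import *
import pickle
p=place(RACK,[(-145,0,0)])[0]
to([p[0],p[1],47],-10.1)
c=snap('top');u,v=182,161
A=cv2.resize(c['pixels'][v:v+150,u:u+133,::-1],None,fx=3,fy=3,interpolation=3)
c=snap('scene');u,v=175,150
A=np.hstack([A,cv2.resize(c['pixels'][v:v+150,u:u+133,::-1],None,fx=3,fy=3,interpolation=3)])
cv2.imwrite('pics/d.png',np.clip(A*1.5,0,255).astype(np.uint8))
E
```

```text
t 12.2 pos [ 472.4 -115.7   46.4] yang -10.11 tilt [-0.0008 -0.0001] F [-0.5  0.5 -5.2] grip 0.46 52.5 -> d [139.1   0.5  -0.6] twist -0.008968483549679718
```

View pics/d.png

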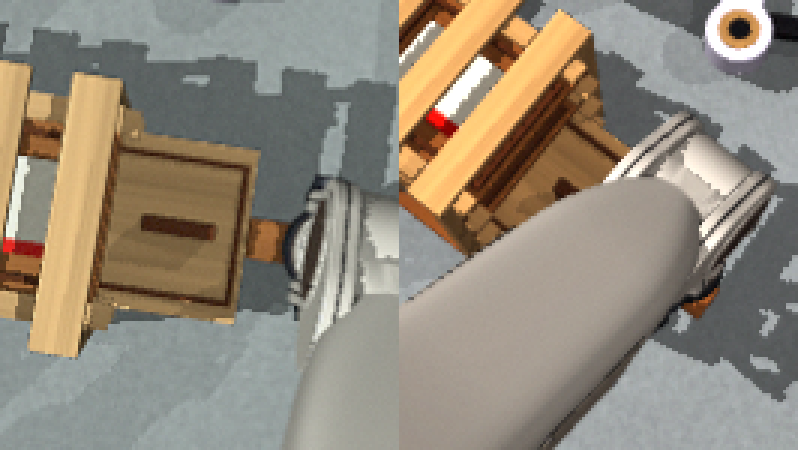

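d.png shows the tray level again, paddle gripped and board straight in the grooves. Sliding it in.

Request:
{"name": "move_arm", "arguments": {"plan": [[[5,0,-0.5],0],[[12,0,-1],0],[[20,0,-1],0],[[28,0,-1],0],[[36,0,-1],0],[[44,0,-1],0],[[52,0,-1],0],[[60,0,-1],0]]}}

```text
time: 13.1
position: [483.5, -55.9, 47.7]
tcp_rot: [[0.175, 0.985, 0.0], [0.985, -0.175, -0.0], [-0.0, 0.0, -1.0]]
wrist_force: [-0.7, -0.5, -3.8]
grip_width: 0.457
gripper_force: 52.6
```

```bash
python3 - <<'E'
from h import *
p=place(RACK,[(-149,0,0)])[0]
to([p[0],p[1],47.5],-10.1)
E
```

```text
t 13.1 pos [483.5 -55.9  47.7] yang -10.1 tilt [ 0.0002 -0.0001] F [-0.7 -0.5 -3.8] grip 0.457 52.6 -> d [74.3  0.   0.2] twist -0.0007246459288836604
```

Request:
{"name": "move_arm", "arguments": {"plan": [[[8,0,0],0],[[16,0,0],0],[[24,0,0],0],[[32,0,0],0],[[40,0,0],0],[[48,0,0],0],[[55,0,0],0],[[60,0,0],0],[[64,0,0],0],[[66,0,0],0]]}}

```text
time: 14.1
position: [495.1, 8.5, 47.8]
tcp_rot: [[0.175, 0.984, 0.0], [0.984, -0.175, -0.0], [-0.0, 0.0, -1.0]]
wrist_force: [-1.0, -4.0, -0.2]
grip_width: 0.457
gripper_force: 53.1
```

Request:
{"name": "move_arm", "arguments": {"plan": [[[1.5,0,0],0],[[3,0,0],0],[[4.5,0,0],0],[[6,0,0],0],[[6,0,0],0]]}}

```text
time: 14.6
position: [495.8, 13.0, 47.7]
tcp_rot: [[0.176, 0.984, -0.0], [0.984, -0.176, -0.003], [-0.003, 0.0, -1.0]]
wrist_force: [-1.9, -7.5, 1.7]
grip_width: 0.451
gripper_force: 53.2
```

```bash
python3 - <<'E'
from h import *
p=place(RACK,[(-149,0,0)])[0]
to([p[0],p[1],47.5],-10.1)
E
```

```text
t 14.6 pos [495.8  13.   47.7] yang -10.16 tilt [-0.0003 -0.0029] F [-1.9 -7.5  1.7] grip 0.451 53.2 -> d [4.3 0.1 0.2] twist -0.06426333969803011
```

Request:
{"name": "move_arm", "arguments": {"plan": [[[1,0,0],0],[[2,0,0],0],[[3,0,0],0],[[3,0,0],0]]}}

```text
time: 15.0
position: [495.5, 13.3, 47.7]
tcp_rot: [[0.178, 0.984, -0.002], [0.984, -0.178, -0.009], [-0.009, -0.0, -1.0]]
wrist_force: [-3.4, -15.3, 3.3]
grip_width: 0.46
gripper_force: 53.5
```

Request:
{"name": "move_arm", "arguments": {"plan": [[[1,0,0],0],[[2,0,0],0],[[3,0,0],0],[[3,0,0],0]]}}

```text
time: 15.4
position: [495.1, 13.6, 47.7]
tcp_rot: [[0.18, 0.984, -0.003], [0.984, -0.18, -0.014], [-0.015, -0.001, -1.0]]
wrist_force: [-6.1, -23.3, 6.1]
grip_width: 0.455
gripper_force: 53.7
```

```bash
python3 - <<'E'
from h import *
p=place(RACK,[(-149,0,0)])[0]
to([p[0],p[1],47.5],-10.1)
E
```

```text
t 15.4 pos [495.1  13.6  47.7] yang -10.38 tilt [-0.0034 -0.0143] F [ -6.1 -23.3   6.1] grip 0.455 53.7 -> d [3.8 0.8 0.1] twist -0.27738963964873165
```

Contact with the stops: force is rising and the tray is not advancing. I'll relax the push, release, and check.

Request:
{"name": "move_arm", "arguments": {"plan": [[[-2,0,0],0],[[-4,0,-0.3],0],[[-5.5,0,-0.3],0],[[-5.5,0,-0.3],0]]}}

```text
time: 15.8
position: [495.1, 13.5, 47.7]
tcp_rot: [[0.178, 0.984, -0.002], [0.984, -0.178, -0.002], [-0.002, -0.001, -1.0]]
wrist_force: [-2.6, -5.6, 1.0]
grip_width: 0.456
gripper_force: 53.1
```

Request:
{"name": "move_arm", "arguments": {"plan": [[[0,0,0],0],[[0,0,0],0],[[0,0,0],0],[[0,0,0],0],[[0,0,0],0]], "jaw": 0.75}}

```text
time: 16.3
position: [496.2, 15.2, 48.0]
tcp_rot: [[0.175, 0.985, 0.0], [0.985, -0.175, 0.001], [0.001, 0.0, -1.0]]
wrist_force: [-1.0, 0.2, 0.4]
grip_width: 0.751
gripper_force: 0.0
```

Request:
{"name": "move_arm", "arguments": {"plan": [[[0,0,-10],0],[[-5,0,-25],0],[[-15,0,-50],0],[[-40,0,-90],0],[[-80,0,-120],0],[[-120,0,-140],0],[[-160,0,-140],0],[[-200,0,-140],0],[[-200,0,-140],0],[[-200,0,-140],0]]}}

```text
time: 17.3
position: [460.7, -182.8, 188.5]
tcp_rot: [[0.178, 0.984, 0.001], [0.984, -0.178, 0.0], [0.001, 0.001, -1.0]]
wrist_force: [0.2, 0.4, -0.5]
grip_width: 0.753
gripper_force: 0.0
```

```bash
python3 - <<'E'
from h import *
to([0,0,0])
c=snap('top');u,v=150,150
A=cv2.resize(c['pixels'][v:v+150,u:u+133,::-1],None,fx=3,fy=3,interpolation=3)
R=lambda P:proj(c,place(RACK,P))
print('home exp: board front',(R([(-90,-85,55),(-90,85,55),(-185,-20,59),(-185,20,59)])-[u,v]+.5)*3-.5)
c=snap('scene');u,v=150,140
A=np.hstack([A,cv2.resize(c['pixels'][v:v+150,u:u+133,::-1],None,fx=3,fy=3,interpolation=3)])
print('scene exp',(proj(c,place(RACK,[(-90,-85,55),(-90,85,55),(-185,-20,59),(-185,20,59)]))-[u,v]+.5)*3-.5+[399,0])
cv2.imwrite('pics/e.png',np.clip(A*1.5,0,255).astype(np.uint8))
E
```

```text
t 17.3 pos [ 460.7 -182.8  188.5] yang -10.25 tilt [0.0006 0.0005] F [ 0.2  0.4 -0.5] grip 0.753 0.0 -> d [  97.8 -485.9  188.3] twist None
home exp: board front [[220.08767878 160.73828704]
 [192.55510768 335.61454158]
 [307.10123478 242.0369272 ]
 [300.86983666 283.34627039]]
scene exp [[661.07050335 145.82129711]
 [562.11526297 268.46379319]
 [693.81673004 242.59059797]
 [670.69330369 272.34724108]]
```

View pics/e.png

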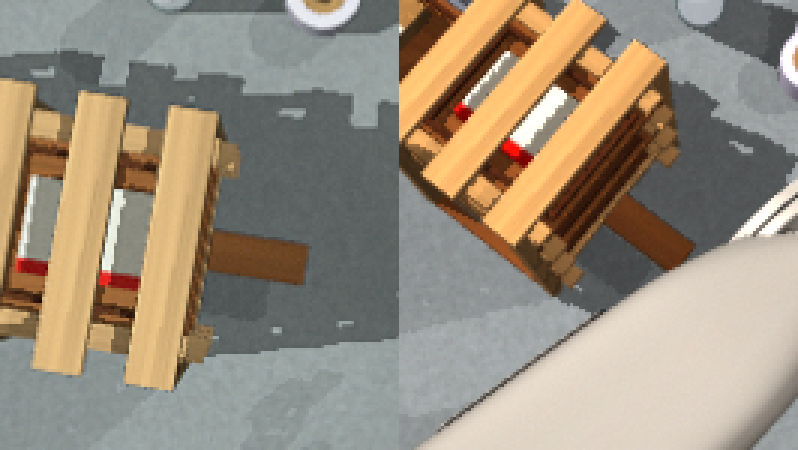

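The tray is at the stops: e.png has the paddle end at (308,243)–(304,285) against a predicted (307,242)–(301,283). It is level and released, and the bystanders are untouched.

```bash
python3 -c "
from cell import ctrl
print(ctrl.job_done())"
```

```text
the job is handed in; nothing more can be done
None
```

I handed the job in with the tray slid onto the low rails of the near rack and released at about 17 s of the 58 s. It stopped moving under a 23 N push, and the last picture puts the paddle end within about 2 mm of the home position; I saw nothing else moved, and the hand-in returned no verdict.

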